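Put the capped culture jars in their stands

ROBOT

A 6-joint arm with a two-finger parallel gripper is mounted at the origin on the work surface. World frame = base frame: x ahead of the robot, y to its left, z up, the work surface at z = 0. Lengths are in mm, angles in rad, forces in N, time in s.
With the tool pointing down it reaches from about 350 to 975 mm from the base axis. Payload 7.1 kg.
Tool frame: the origin (TCP) lies on the front face of the gripper's body, between the roots of the fingers; the fingertips stand 80 mm ahead of it and the grasp point (between the pads) lies 61 mm ahead of it (env.tips_ahead is the distance from the TCP to the fingertips, in mm); z points along the fingers, y is the direction in which the jaws open and shut (so a half turn about z gives the same grasp; the last joint's range is limited). The gripper opens to 88 mm and grips with 3 to 60 N. Pads are 20 mm wide; open, the fingers measure 115 mm over their backs; the gripper's body (75 mm by 178 mm) begins 61 mm behind the grasp point.
Start: joints at [-0.019, 0.423, 1.63, -0, 1.089, -0.019], TCP at [624.984, 0.026, 302.675] pointing down, gripper open.
Joint ranges: [-3, 3], [-0.9, 2.11], [0.09, 2.58], [-1.31, 4.45], [0.11, 2.69], [-2.54, 2.54]. Speed limits (rad/s): [2.39, 2.39, 3.01, 3.14, 3.14, 3.14].

INTERFACE

Orientations are given as a unit quaternion [x, y, z, w].
In Python, from station import env, set_gripper, viewer, workorder gives the robot as it stands. Calls block until the motion is done:
- env.reach(position, orientation): joint-space move of the TCP to a pose.
- env.move_l(position, rot=None, rate=150, f_stop=None): straight line of the TCP; rot=None keeps the orientation; rate is the mean speed in mm/s. With f_stop (N) it stops when the force on the tool has changed by that much, and returns True; else False.
- env.move_joints(angles): joint-space move.
- set_gripper(opening): finger opening in mm; the grip force is fixed at half the most; returns when the fingers have stopped.
- env.hold(seconds).
- env.ik(position, orientation): joint angles nearest the present ones, or None.
- env.read_state(): the state.
- viewer.camera(name): name is "scene" or "side" or "wrist"; returns the picture (384x512x3 uint8, blue, green, red); there is no depth.
- viewer.camera_params(name): a dict with "fx", "fy", "cx", "cy" (pixels), "dist" ([k1, k2, p1, p2, k3] as OpenCV has them; the pictures are not rectified), "pose" (4x4, takes a point from camera to world coordinates); the wrist camera has in their place "tool_from_camera" (4x4, takes a point from camera to tool coordinates, whose origin is the TCP and whose axes are the flange's). Camera axes: x right, y up, looking along -z (the intrinsics and any distortion apply to the point x, -y, -z); pixel columns grow to the right and rows downward; lengths in mm; the calibration is good to about 2 mm. A picture is of the moment at which its call begins: read the wrist's pose just before it. camera_params takes no time and is no camera call.
A pose or a line that the arm cannot do raises env.IKError and nothing moves.
- workorder.sign_off(): hands the job in, once; it reports no verdict.
The state is a dict: "time_s": time; "qpos": joint angles; "dq": joint speeds; "tau": joint torques, N m; "tool_pos": TCP position; "orientation": TCP orientation; "force": force on the tool from outside, world axes, zero at the start; "wrist_torque": the same for the moment, N m; "width": finger opening in mm.
Only numpy, scipy, OpenCV 4.12 (cv2) and the standard library are available. Lean on these libraries where they do the work, as an engineer would, in place of code of your own. Each camera call takes 0.05 s, during which the arm holds its last target.

TASK

Put each of the three white-capped culture jars that stand loose on the bench (not those in the black tray) into the round steel stand of its own size: the large jar in the large stand, the medium jar in the medium one and the small jar in the small one. Lower each jar gently until it stands upright on the floor of its stand, and let go of it; do not drop the jars. Leave the open jar, the amber bottle and the flat dishes where they are.

Things in the scene. Friction and masses are not known exactly. Their poses are not given: they have to be found in the camera images.
- large_jar_center (a point): The large capped culture jar: an upright straight-sided round clear glass jar, 64 mm across and 80 mm tall, the top 14 mm being its flat white cap (54 mm across), a little green plant inside. The point is its centre, 40 mm above its underside; z is up along the jar. Loose, under 0.4 kg.
- large_stand: The large jar stand: a low round steel cup fixed to the bench, 86 mm across outside and 14 mm high, wall 3 mm, black floor 4 mm thick, so the well is 80 mm across and 10 mm deep; the large jar (64 mm) fits it with 8 mm to spare all round. Origin: centre of its underside on the bench; z is up.
- medium_jar_center (a point): The medium capped culture jar: an upright straight-sided round clear glass jar, 50 mm across and 73 mm tall, the top 14 mm being its flat white cap (40 mm across), a little green plant inside. The point is its centre, 36.5 mm above its underside; z is up along the jar. Loose, under 0.4 kg.
- medium_stand: The medium jar stand: a low round steel cup fixed to the bench, 72 mm across outside and 14 mm high, wall 3 mm, black floor 4 mm thick, so the well is 66 mm across and 10 mm deep; the medium jar (50 mm) fits it with 8 mm to spare all round. Origin: centre of its underside on the bench; z is up.
- small_jar_center (a point): The small capped culture jar: an upright straight-sided round clear glass jar, 36 mm across and 66 mm tall, the top 14 mm being its flat white cap (26 mm across), a little green plant inside. The point is its centre, 33 mm above its underside; z is up along the jar. Loose, under 0.4 kg.
- small_stand: The small jar stand: a low round steel cup fixed to the bench, 58 mm across outside and 14 mm high, wall 3 mm, black floor 4 mm thick, so the well is 52 mm across and 10 mm deep; the small jar (36 mm) fits it with 8 mm to spare all round. Origin: centre of its underside on the bench; z is up.
- open_jar_center (a point): Bystander, to be left alone: an empty clear glass jar without a cap, open at the top, 58 mm across and 80 mm tall. The point is its centre, 40 mm above its underside. Loose.
- reagent_bottle_center (a point): Bystander, to be left alone: an amber glass bottle 54 mm across, narrowing to a neck with a small black cap, 100 mm tall. The point is its centre, 50 mm above its underside. Loose.
- dishes_center (a point): Bystander, to be left alone: two flat round clear glass culture dishes, one on the other, one single piece 90 mm across and 31 mm tall. The point is its centre, 15.5 mm above its underside. Loose.

How it is judged (in metres and radians):
At the end, for the whole second after the job is handed in: Each capped jar stands upright (within 0.1 rad) and at rest in the stand of its own size, its axis within 11 mm of the stand's centre and its underside within 4 mm of the stand's floor, and the gripper has let go of it (horizontal distance between large_jar_center and large_stand below 0.011 m and z of large_jar_center in the frame of large_stand between 0.04 and 0.048 m and angle between each of large_jar_center, medium_jar_center, small_jar_center's own z axis and vertical below 0.1 rad and linear speed of each of large_jar, medium_jar, small_jar below 0.02 m/s and contact force between the fingers and large_jar below 0.1 N and horizontal distance between medium_jar_center and medium_stand below 0.011 m and z of medium_jar_center in the frame of medium_stand between 0.0365 and 0.0445 m and contact force between the fingers and medium_jar below 0.1 N and horizontal distance between small_jar_center and small_stand below 0.011 m and z of small_jar_center in the frame of small_stand between 0.033 and 0.041 m and contact force between the fingers and small_jar below 0.1 N); the robot touches nothing.
It fails at once if a capped jar is dropped or thrown (moves faster than 0.7 m/s while not held; a fall of about 25 mm) ((linear speed of large_jar above 0.7 m/s and contact force between the fingers and large_jar below 0.3 N) or (linear speed of medium_jar above 0.7 m/s and contact force between the fingers and medium_jar below 0.3 N) or (linear speed of small_jar above 0.7 m/s and contact force between the fingers and small_jar below 0.3 N)).
It fails at once if the open jar, the amber bottle or the dishes are shoved more than 20 mm or knocked over (distance of any of open_jar_center, reagent_bottle_center, dishes_center from where it was at the start of the episode above 0.02 m).
It also fails if it takes over 83 s, if anything falls off the work surface, if the arm or the gripper's body presses on something with over 40 N, if the wrist force passes 120 N, or if a joint passes its speed limit or range.

## Working session

There is one attempt and no reset: what is moved stays moved. The work goes in short steps, each a Python script; the robot and the scene stay as the last script left them, time stands still between calls to the robot, and variables do not carry over. Pictures are saved under pics/ and viewed, and the job is handed in when it is done.

```bash
ls; mkdir -p pics
python3 - <<'E'
from station import env,set_gripper,viewer,workorder
import cv2
for n in ["scene","side","wrist"]:
    cv2.imwrite(f"pics/{n}0.png",viewer.camera(n)); print(n,viewer.camera_params(n))
s=env.read_state(); print(s["time_s"],s["orientation"],s["force"],s["width"])
E
```

```text
pics
scene {'fx': 496.21630324539404, 'fy': 496.21630324539404, 'cx': 249.35456995717237, 'cy': 196.08931384064036, 'dist': array([-0.16365387,  0.        ,  0.        ,  0.        ,  0.        ]), 'pose': array([[ 2.52705246e-01, -7.09929053e-01,  6.57374170e-01,
         1.43365302e+03],
       [ 9.67352882e-01,  1.71905155e-01, -1.86217666e-01,
        -2.77146904e+02],
       [ 1.91953225e-02,  6.82970979e-01,  7.30193250e-01,
         1.08182084e+03],
       [ 0.00000000e+00,  0.00000000e+00,  0.00000000e+00,
         1.00000000e+00]])}
side {'fx': 382.0522311021138, 'fy': 382.0522311021138, 'cx': 255.7771589607837, 'cy': 195.04665036503067, 'dist': array([-0.07597572,  0.        ,  0.        ,  0.        ,  0.        ]), 'pose': array([[-9.98730247e-01,  4.28147920e-02, -2.65478295e-02,
         4.94896076e+02],
       [-4.62616267e-02, -5.70828517e-01,  8.19765007e-01,
         8.01238979e+02],
       [ 1.99438101e-02,  8.19952253e-01,  5.72084388e-01,
         6.10227681e+02],
       [ 0.00000000e+00,  0.00000000e+00,  0.00000000e+00,
         1.00000000e+00]])}
wrist {'fx': 319.29406307965587, 'fy': 319.29406307965587, 'cx': 254.2079237145461, 'cy': 189.88350683050092, 'dist': array([0.00125914, 0.        , 0.        , 0.        , 0.        ]), 'tool_from_camera': array([[-5.73530356e-04,  9.56961302e-01,  2.90214985e-01,
         8.02004231e+01],
       [ 9.99999828e-01,  5.84331056e-04,  4.94393832e-05,
        -2.03444008e-01],
       [-1.22270052e-04,  2.90214963e-01, -9.56961473e-01,
        -8.13936143e+01],
       [ 0.00000000e+00,  0.00000000e+00,  0.00000000e+00,
         1.00000000e+00]])}
0.15 [ 7.07094901e-01  7.07118414e-01 -4.14975808e-04 -4.20180672e-04] [ 0.22321763 -0.44551184 -0.37914865] 87.4807733548656
```

View pics/scene0.png

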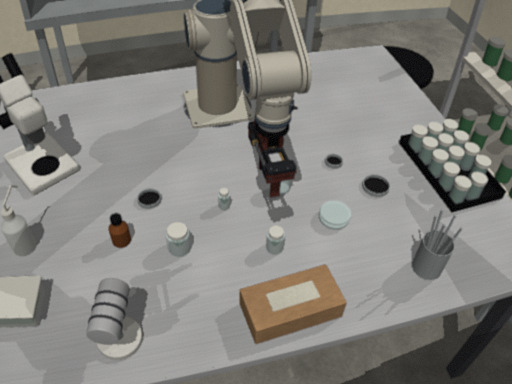

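View pics/side0.png

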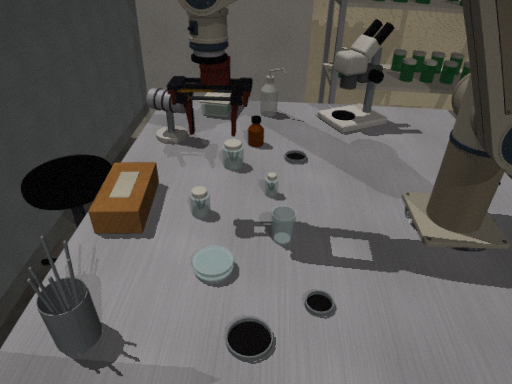

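View pics/wrist0.png

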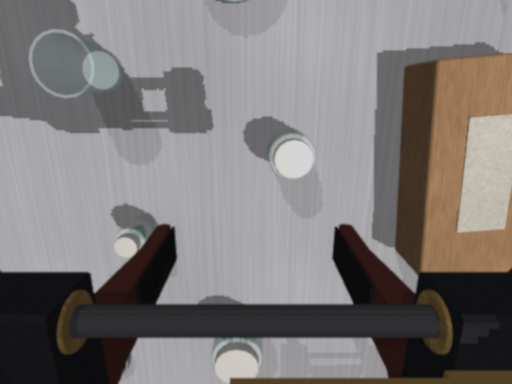

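The scene view shows the large jar at (178,240), the medium at (275,240) and the small at (224,198). The stands are at (149,198), (334,160) and (376,185), and the open jar is at about (283,188), partly hidden by the gripper. I'll locate them next.

```bash
cat > h.py <<'E'
import numpy as np, cv2
from scipy.spatial.transform import Rotation as R
def ray(p,P,uv):
    K=np.array([[p['fx'],0,p['cx']],[0,p['fy'],p['cy']],[0,0,1]])
    n=cv2.undistortPoints(np.array(uv,float).reshape(-1,1,2),K,p['dist']).reshape(-1,2)
    d=np.c_[n[:,0],-n[:,1],-np.ones(len(n))]@P[:3,:3].T
    return P[:3,3],d
def plane(p,P,uv,z):
    o,d=ray(p,P,uv); return (o+d*((z-o[2])/d[:,2:3]))[:,:2]
def wpose(s,p):
    T=np.eye(4);T[:3,:3]=R.from_quat(s['orientation']).as_matrix();T[:3,3]=s['tool_pos'];return T@p['tool_from_camera']
def circ(xy):
    A=np.c_[2*xy,np.ones(len(xy))];b=(xy**2).sum(1);c=np.linalg.lstsq(A,b,rcond=None)[0]
    return c[:2],np.sqrt(c[2]+c[:2]@c[:2])
def blobs(im,kind,amin=40,amax=8000):
    h=cv2.cvtColor(im,cv2.COLOR_BGR2HSV)
    m=cv2.inRange(h,(0,0,0),(180,255,45)) if kind=='dark' else cv2.inRange(im,(175,190,190),(255,255,255))
    n,l,st,c=cv2.connectedComponentsWithStats(m)
    return [(c[i],st[i,4],l==i) for i in range(1,n) if amin<st[i,4]<amax]
E
python3 - <<'E'
from station import viewer,env
from h import *
for n in ["scene","side"]:
    im=cv2.imread(f"pics/{n}0.png");p=viewer.camera_params(n)
    for k,z in(("dark",9),("white",75)):
        for c,a,m in blobs(im,k):
            q=plane(p,p['pose'],c,z)[0]
            if not(300<q[0]<1000 and abs(q[1])<600): continue
            cn=max(cv2.findContours(m.astype(np.uint8),0,cv2.CHAIN_APPROX_NONE)[0],key=len).reshape(-1,2)
            w=plane(p,p['pose'],cn,z)
            cc,r=circ(w)
            print(n,k,c.round(),a,q.round(),cc.round(1),"dia",(2*r).round(1), np.ptp(w,axis=0).round())
im=cv2.imread("pics/scene0.png"); cv2.imwrite("pics/z1.png",cv2.resize(im[140:280,100:420],None,fx=2.5,fy=2.5,interpolation=cv2.INTER_CUBIC))
im=cv2.imread("pics/side0.png"); cv2.imwrite("pics/z2.png",cv2.resize(im[110:370,160:350],None,fx=2.3,fy=2.3,interpolation=cv2.INTER_CUBIC))
E
```

```text
scene dark [334. 160.] 68 [378. 300.] [378.1 299.8] dia 32.7 [33. 36.]
scene dark [376. 185.] 248 [513. 388.] [512.3 388.3] dia 62.0 [62. 69.]
scene dark [274. 187.] 64 [448.  80.] [447.6  80. ] dia 30.6 [35. 30.]
scene dark [149. 198.] 182 [ 403. -294.] [ 403.1 -294.3] dia 49.4 [47. 57.]
scene dark [116. 219.] 103 [ 466. -397.] [ 466.1 -397.1] dia 36.0 [43. 28.]
scene white [177. 229.] 211 [ 598. -235.] [ 597.8 -235.3] dia 46.0 [47. 48.]
scene white [276. 231.] 106 [664.  16.] [663.8  15.8] dia 31.8 [34. 33.]
side dark [256. 120.] 68 [ 546. -567.] [ 544.3 -567.8] dia 60.2 [33. 76.]
side dark [295. 156.] 99 [ 405. -292.] [ 404.8 -292.1] dia 46.7 [58. 42.]
side dark [153. 182.] 101 [ 820. -104.] [ 820.9 -104.1] dia 93.3 [ 38. 157.]
side dark [145. 208.] 113 [810.  20.] [810.8  20.1] dia 60.3 [ 31. 103.]
side dark [ 42. 269.] 181 [971. 254.] [969.7 256.5] dia 45.9 [41. 75.]
side dark [ 15. 313.] 606 [968. 372.] [958.3 372.5] dia 88.6 [ 30. 144.]
side dark [ 53. 297.] 126 [912. 327.] [919.2 339.2] dia 64.8 [73. 67.]
side dark [ 93. 316.] 265 [813. 364.] [814.3 361.7] dia 68.7 [ 61. 101.]
side dark [319. 302.] 326 [380. 301.] [380.4 300.8] dia 43.3 [48. 41.]
side dark [ 43. 307.] 97 [921. 352.] [913.3 341.7] dia 42.5 [44. 34.]
side dark [249. 338.] 1163 [514. 391.] [514.3 389.3] dia 72.9 [77. 72.]
```

View pics/z1.png

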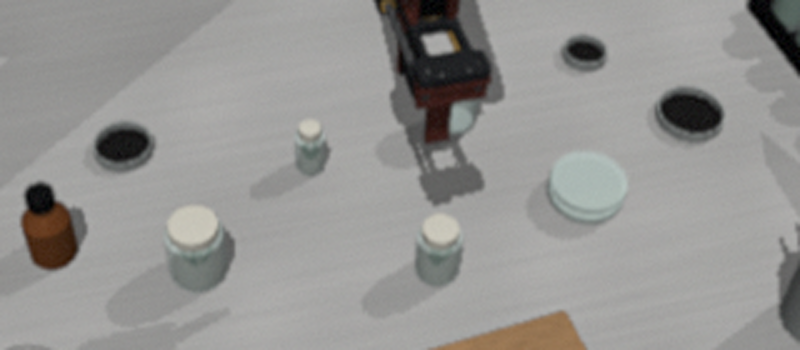

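View pics/z2.png

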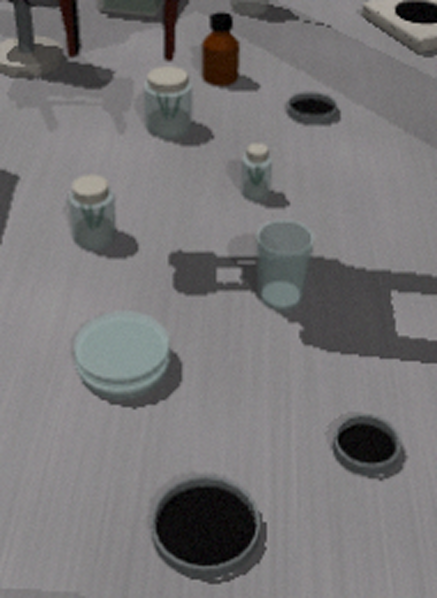

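The stands agree within 2 mm between the two views: L (513.5,389.5), M (404,-293), S (379,300.5). Next come the caps, including the small one at scene (224,192) / side (272,175), and the bystanders.

Run:
```python
from station import viewer,env
from h import *
s=env.read_state()
seeds={'scene':{'L':(177,229,80),'M':(276,231,73),'S':(224,192,66)},'side':{'L':(233,144,80),'M':(199,193,73),'S':(272,176,66)},'wrist':{'M':(294,158,73),'S':(126,246,66),'L':(238,365,80)}}
for n in seeds:
    im=cv2.imread(f"pics/{n}0.png");p=viewer.camera_params(n);P=p['pose'] if n!='wrist' else wpose(s,p)
    for j,(u,v,z) in seeds[n].items():
        ref=im[v-1:v+2,u-1:u+2].reshape(-1,3).mean(0)
        m=(np.abs(im-ref).max(2)<22).astype(np.uint8)
        _,l,st,c=cv2.connectedComponentsWithStats(m,connectivity=4); i=l[v,u]
        cn=max(cv2.findContours((l==i).astype(np.uint8),0,cv2.CHAIN_APPROX_NONE)[0],key=len)
        cc,r=circ(plane(p,P,cn,z))
        print(n,j,ref.round(),st[i],plane(p,P,c[i],z)[0].round(1),cc.round(1),(2*r).round(1))
p=viewer.camera_params('side')
print('open top',plane(p,p['pose'],(284,215),80),'bottle top',plane(p,p['pose'],(256,120),100))
p=viewer.camera_params('scene')
print('dish top',plane(p,p['pose'],(335,213),31),'bottle',plane(p,p['pose'],(116,215),100))
print('box',plane(p,p['pose'],[(327,269),(241,295),(344,292)],50))
p=viewer.camera_params('wrist');print('open',plane(p,wpose(s,p),(61,63),80))
```

```text
scene L [184. 196. 198.] [167 222  20  16 245] [ 601.3 -235.9] [ 601.1 -235.9] 49.7
scene M [185. 197. 199.] [269 225  15  12 132] [661.6  16.6] [661.4  16.6] 36.1
scene S [183. 195. 198.] [220 187   8   7  43] [480.2 -83.6] [480.1 -83.5] 21.6
side L [151. 162. 167.] [224 139  17   8 105] [ 603.4 -231.6] [ 603.3 -231.8] 46.9
side M [145. 156. 161.] [189 167  33  32 476] [656.5 -22.3] [656.3 -23.8] 101.3
side S [134. 145. 149.] [   68   115   444   269 56378] [488.3 284.8] [486.4 116.5] 782.3
wrist M [212. 213. 212.] [ 276  141   38   37 1102] [663.5  18. ] [663.5  17.7] 36.4
wrist S [193. 201. 204.] [114 238  22  20 339] [481.7 -81.9] [481.7 -82.1] 23.0
wrist L [193. 200. 204.] [215 351  43  33 997] [ 601.8 -230.4] [ 601.8 -231.4] 46.5
open top [[452.1004441  115.52556428]] bottle top [[ 537.64808367 -357.40311576]]
dish top [[608.39058284 210.47655808]] bottle [[ 533.06566956 -384.94575119]]
box [[ 795.33310832  113.13585403]
 [ 816.15049405 -116.19812533]
 [ 870.28647219  129.98491421]]
open [[452.98315469 105.78173017]]
```

Estimates: M (663,17.5), S (481.5,-82), L (602,-233). The plan is to keep the jaws radial and take a wrist picture above each jar just before its grasp. Medium goes first.

```bash
cat >> h.py <<'E'
from station import env,set_gripper,viewer,workorder
J={'L':((602,-233),80,44,54),'M':((663,17.5),73,40,40),'S':((481.5,-82),66,36,26)}
S={'L':(513.5,389.5),'M':(404,-293),'S':(379,300.5)}
def quat(xy):
    a=np.arctan2(xy[1],xy[0])
    return R.from_matrix(R.from_euler('z',a).as_matrix()@np.array([[0,1,0],[1,0,0],[0,0,-1.]])).as_quat()
def look(j,tag):
    s=env.read_state();im=viewer.camera('wrist');p=viewer.camera_params('wrist')
    cv2.imwrite(f'pics/w_{tag}.png',im);P=wpose(s,p)
    xy,h,_,d=J[j];best=None
    g=im.min(2); 
    for t in (170,180,190,200):
        n,l,st,c=cv2.connectedComponentsWithStats((g>t).astype(np.uint8),connectivity=4)
        for i in range(1,n):
            if st[i,4]<100: continue
            w=plane(p,P,c[i],h)[0]
            if np.hypot(*(w-xy))<25:
                cn=max(cv2.findContours((l==i).astype(np.uint8),0,cv2.CHAIN_APPROX_NONE)[0],key=len)
                cc,r=circ(plane(p,P,cn,h)); print(j,t,c[i].round(),w.round(1),cc.round(1),'dia',round(2*r,1))
    return im
E
python3 - <<'E'
from h import *
for j in 'MSL':
    for xy in (J[j][0],S[j]):
        for z in (J[j][2]+61,250): print(j,z,np.round(env.ik([*xy,z],quat(xy)),2))
xy=J['M'][0]
env.reach([*xy,250],quat(xy)); look('M','M1'); print(env.read_state()['time_s'],env.read_state()['tool_pos'])
E
```

```text
M 101 [ 0.01  0.73  1.63 -0.    0.78 -0.02]
M 250 [ 0.01  0.54  1.58 -0.    1.03 -0.02]
M 101 [-0.65  0.58  2.01 -0.    0.56 -0.02]
M 250 [-0.65  0.31  1.95 -0.    0.88 -0.02]
S 97 [-0.19  0.58  2.03 -0.    0.53 -0.02]
S 250 [-0.19  0.3   1.97 -0.    0.87 -0.02]
S 97 [ 0.65  0.58  2.04 -0.    0.53 -0.02]
S 250 [ 0.65  0.29  1.98 -0.    0.87 -0.02]
L 105 [-0.39  0.71  1.67 -0.    0.76 -0.02]
L 250 [-0.39  0.51  1.62 -0.    1.01 -0.02]
L 105 [ 0.63  0.71  1.67 -0.    0.76 -0.02]
L 250 [ 0.63  0.51  1.62 -0.    1.01 -0.02]
M 180 [258. 195.] [664.6  15.6] [665.   16.2] dia 36.9
M 190 [257. 195.] [664.3  15.5] [664.9  16.5] dia 35.4
M 200 [257. 195.] [664.3  15.4] [664.1  15.8] dia 33.0
0.575 [662.71706788  17.48546807 249.78920421]
```

View pics/w_M1.png

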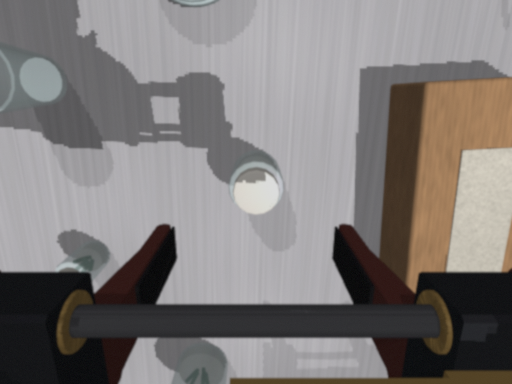

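The wrist view shows the medium cap at about (257,190), between the fingers. Its upper edge is shaded by the gripper, so the blob's y reads low. I'll use (664,18) and pick.

```bash
cat >> h.py <<'E'
def pick(j,xy):
    q=quat(xy); env.reach([*xy,250],q)
    st=env.move_l([*xy,J[j][2]+61],q,rate=150,f_stop=15)
    set_gripper(J[j][3]+10-16)
    s=env.read_state();print('stop',st,'grip width',s['width'],s['tool_pos'],s['force'].round(1) if hasattr(s['force'],'round') else s['force'])
    env.move_l([*xy,250],q,rate=150)
    s=env.read_state();print('lifted width',s['width'],'F',np.round(s['force'],1),'t',s['time_s'])
E
python3 - <<'E'
from h import *
pick('M',(664,18))
cv2.imwrite('pics/w_M2.png',viewer.camera('wrist'));cv2.imwrite('pics/s_M2.png',viewer.camera('side'))
E
```

```text
stop False grip width 49.54352861831231 [663.98185067  17.99555475 101.11582922] [-0.8  0.6  1.5]
lifted width 49.556295831341984 F [ 0.7 -0.5 -2.1] t 3.7833
```

View pics/w_M2.png

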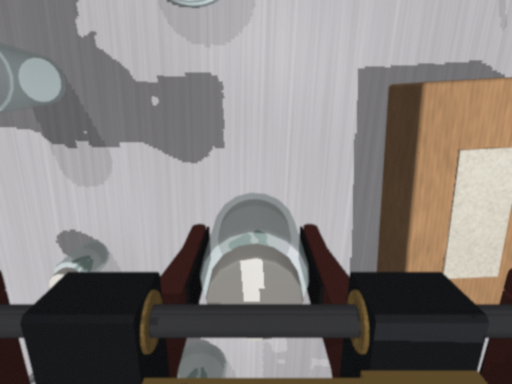

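View pics/s_M2.png

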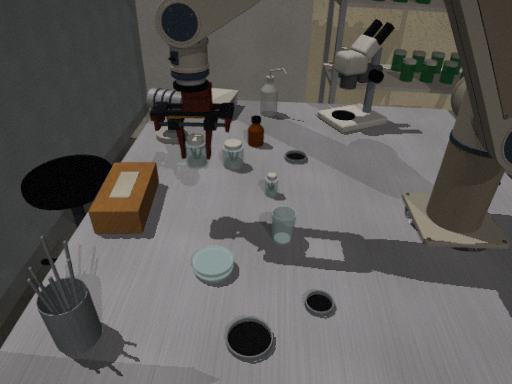

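The jar is held at 49.6 mm width and looks upright. The topmost glass row in the wrist picture, about 194, lets me check the offset in the hand.

Run:
```python
from h import *
p=viewer.camera_params('wrist');T=np.linalg.inv(p['tool_from_camera'])
def pr(x,y,z):
    c=T@[x,y,z,1]; return round(p['cx']+p['fx']*c[0]/-c[2]), round(p['cy']-p['fy']*c[1]/-c[2],1)
for dx in(-4,-2,0,2,4): print(dx,'bottom',pr(25+dx,0,101),'cap front top',pr(20+dx,0,28),'cap base',pr(20+dx,0,42),'shoulder',pr(25+dx,0,42))
```

```text
-4 bottom (255, np.float64(196.1)) cap front top (255, np.float64(266.8)) cap base (255, np.float64(249.7)) shoulder (255, np.float64(239.1))
-2 bottom (255, np.float64(192.9)) cap front top (255, np.float64(262.2)) cap base (255, np.float64(245.5)) shoulder (255, np.float64(234.8))
0 bottom (255, np.float64(189.7)) cap front top (255, np.float64(257.5)) cap base (255, np.float64(241.2)) shoulder (255, np.float64(230.4))
2 bottom (255, np.float64(186.5)) cap front top (255, np.float64(252.8)) cap base (255, np.float64(236.9)) shoulder (255, np.float64(226.0))
4 bottom (255, np.float64(183.3)) cap front top (255, np.float64(248.0)) cap base (255, np.float64(232.6)) shoulder (255, np.float64(221.6))
```

The cues differ: the bottom edge suggests about -2.5 mm, the shoulder and cap 0 to -1 mm. Either is well inside tolerance, so I'll place it.

```bash
cat >> h.py <<'E'
def place(j,xy):
    q=quat(xy); z0=4+J[j][2]+61
    env.reach([*xy,250],q)
    print('w',env.read_state()['width'])
    env.move_l([*xy,z0+12],q,rate=150)
    env.hold(0.2)
    st=env.move_l([*xy,z0-3],q,rate=25,f_stop=6)
    s=env.read_state();print('touch',st,'z above nominal',s['tool_pos'][2]-z0,'w',s['width'],'F',np.round(s['force'],1))
    return st
def release(j,xy):
    set_gripper(88); s=env.read_state()
    env.move_l([*xy,250],quat(xy),rate=150); print('t',env.read_state()['time_s'],s['width'])
E
python3 - <<'E'
from h import *
place('M',S['M'])
cv2.imwrite('pics/s_M3.png',viewer.camera('side'));cv2.imwrite('pics/c_M3.png',viewer.camera('scene')[120:280,60:260].repeat(3,0).repeat(3,1))
print(env.read_state()['time_s'])
E
```

```text
w 49.694537600049436
touch True z above nominal -0.3246809871975529 w 49.89897853117864 F [0.1 0.3 2.5]
7.2167
```

View pics/c_M3.png

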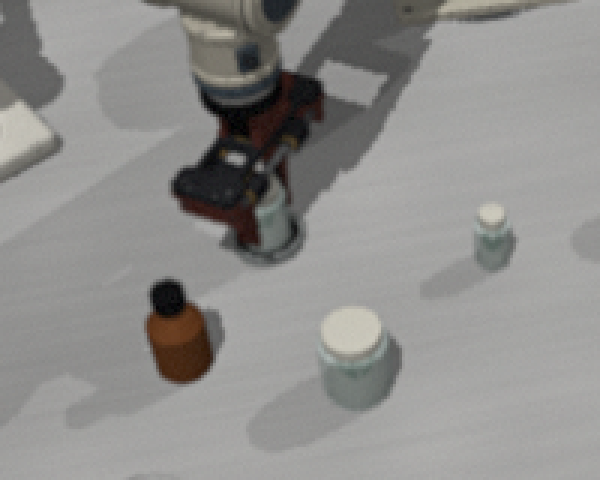

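Contact came 0.3 mm from the expected floor height, and the picture shows the jar standing in the ring. I'll release it and check from above.

Run:
```python
from h import *
release('M',S['M'])
J['M']=(S['M'],77,40,40)
look('M','M4')
```

```text
t 9.0917 87.72658159974752
M 170 [264. 190.] [ 411.7 -294.5] [ 408.9 -295. ] dia 28.2
M 180 [264. 189.] [ 412.  -294.2] [ 409.4 -294.7] dia 26.7
M 190 [264. 187.] [ 413.  -292.7] [ 411.3 -293.2] dia 23.7
```

View pics/w_M4.png

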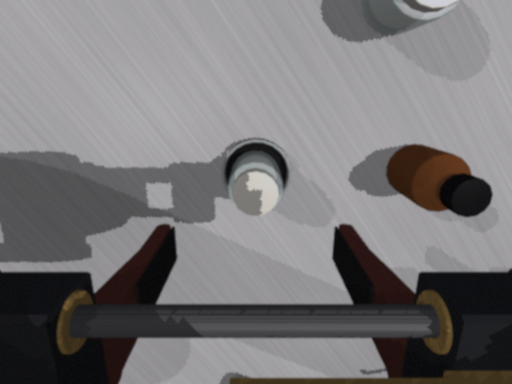

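Run:
```python
from h import *
p=viewer.camera_params('wrist');s=env.read_state();P=wpose(s,p)
print('cap',plane(p,P,(254,191.5),77),'ring far',plane(p,P,[(256,137),(222,170),(290,170)],14),s['tool_pos'])
cv2.imwrite('pics/m5.png',cv2.resize(cv2.imread('pics/w_M4.png')[120:230,200:310],None,fx=5,fy=5,interpolation=cv2.INTER_CUBIC))
```

```text
cap [[ 403.87185314 -290.71684009]] ring far [[ 426.99602105 -262.02354174]
 [ 379.45503533 -268.76051478]
 [ 435.39753251 -309.35438719]] [ 403.55063006 -292.66660349  249.07589281]
```

View pics/m5.png

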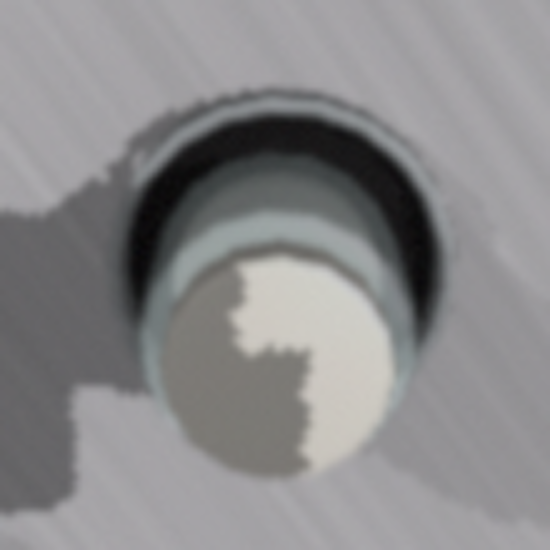

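The medium jar's cap centre is at (255.6,193) and the ring's column centre at 257, so the jar is centred within about 2 mm. The small jar is next.

Run:
```python
from h import *
xy=J['S'][0]; env.reach([*xy,250],quat(xy)); im=look('S','S1'); print(env.read_state()['tool_pos'])
cv2.imwrite('pics/S1z.png',cv2.resize(im[120:260,170:340],None,fx=4,fy=4,interpolation=cv2.INTER_CUBIC))
```

```text
S 170 [257. 191.] [483.3 -83.9] [483.1 -83.6] dia 19.9
S 180 [259. 190.] [485.  -83.3] [484.9 -83.2] dia 16.7
[481.30804672 -82.94601312 249.77933704]
```

View pics/S1z.png

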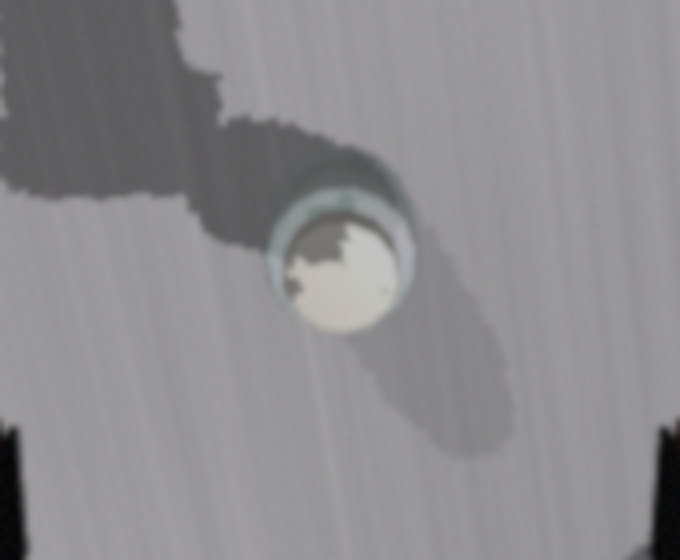

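The small cap's centre reads (255,189). Pick it, then place it.

Run:
```python
from h import *
p=viewer.camera_params('wrist');s=env.read_state()
xy=plane(p,wpose(s,p),(255.2,189.2),66)[0];print(xy)
pick('S',tuple(xy))
cv2.imwrite('pics/w_S2.png',viewer.camera('wrist'))
s=env.read_state()
if s['width']>30:
    place('S',S['S']); print(env.read_state()['time_s'])
    cv2.imwrite('pics/s_S3.png',viewer.camera('side')[220:384,240:400].repeat(3,0).repeat(3,1))
```

```text
[481.86544352 -82.71464619]
stop False grip width 35.53183823328857 [481.88450321 -82.73619229  96.99410009] [-0.  -0.1  0.5]
lifted width 35.46400908766956 F [ 0.1  0.1 -0.6] t 13.525
w 35.419012329433926
touch True z above nominal -0.32782115214904195 w 35.48952854412439 F [ 0.7 -0.5  3. ]
16.8167
```

View pics/s_S3.png

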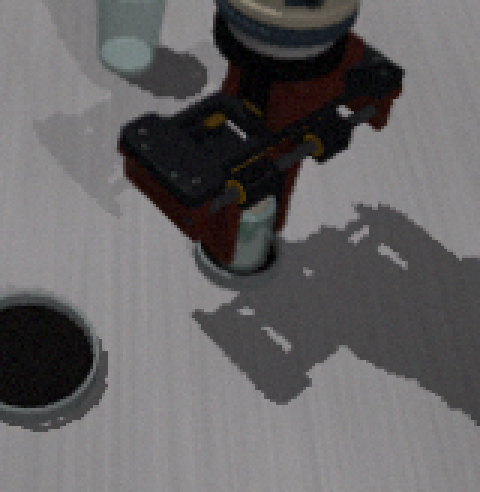

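View pics/w_S2.png

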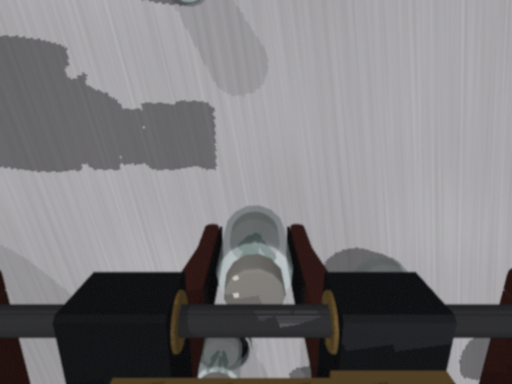

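The small jar is inside its ring, touching 0.3 mm from the nominal floor height. Release it, check it, then go on to look at the large jar.

Run:
```python
from h import *
release('S',S['S'])
im=viewer.camera('wrist'); a=cv2.resize(im[120:230,200:310],None,fx=3.6,fy=3.6,interpolation=cv2.INTER_CUBIC)
xy=J['L'][0]; env.reach([*xy,250],quat(xy)); im=look('L','L1'); print(env.read_state()['tool_pos'],env.read_state()['time_s'])
b=cv2.resize(im[120:230,200:310],None,fx=3.6,fy=3.6,interpolation=cv2.INTER_CUBIC)
cv2.imwrite('pics/SL.png',np.hstack([a,b]))
```

```text
t 18.9417 87.81318148405656
L 170 [268. 197.] [ 611.3 -238.3] [ 607.5 -236. ] dia 40.7
L 180 [268. 197.] [ 611.6 -238.1] [ 607.7 -235.6] dia 39.5
L 190 [273. 185.] [ 618.9 -229.3] [ 616.  -229.3] dia 27.3
[ 602.20374133 -231.83989865  250.03569502] 21.1167
```

View pics/SL.png

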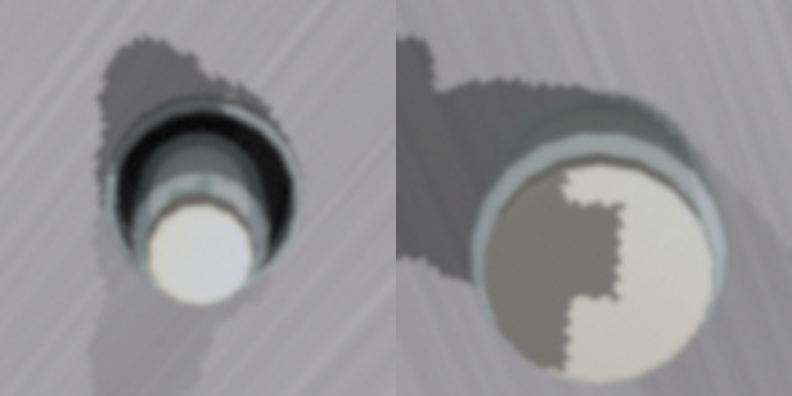

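The small jar stands centred: cap column 201 against ring column 204 in the crop. The large cap's centre is at crop (203,273), which is pixel (256.4,195.8).

Run:
```python
from h import *
p=viewer.camera_params('wrist');s=env.read_state()
xy=plane(p,wpose(s,p),(256.4,195.8),80)[0];print(xy)
pick('L',tuple(xy))
cv2.imwrite('pics/w_L2.png',viewer.camera('wrist'))
s=env.read_state()
if s['width']>58:
    place('L',S['L']); print(env.read_state()['time_s'])
    cv2.imwrite('pics/s_L3.png',viewer.camera('side')[220:384,160:340].repeat(3,0).repeat(3,1))
```

```text
[ 603.1138843  -233.51025235]
stop False grip width 63.60612553834793 [ 603.31488659 -233.57409766  105.53632532] [-1.7  0.2  5.1]
lifted width 63.2296690236995 F [ 0.3  0.6 -2.7] t 24.1
w 63.497944816423455
touch True z above nominal 0.16333745312672932 w 63.574335028588365 F [-0.   0.5  5. ]
28.1
```

View pics/s_L3.png

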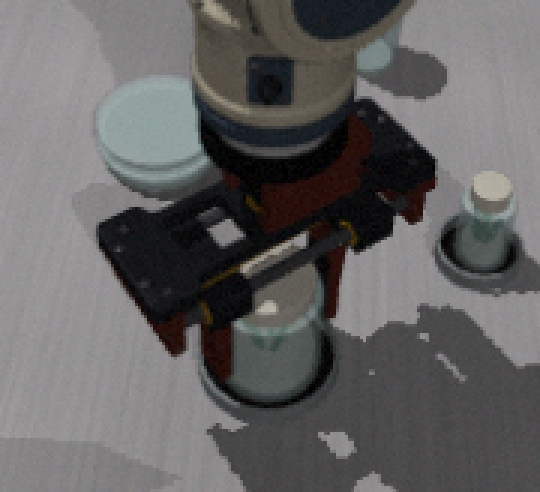

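View pics/w_L2.png

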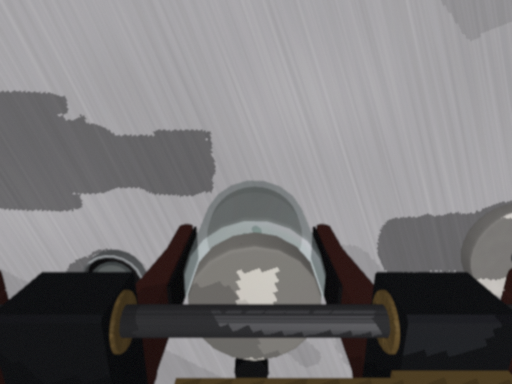

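The large jar is in its ring and touching the floor. Release, retreat and check everything.

Run:
```python
from h import *
release('L',S['L'])
im=viewer.camera('wrist'); a=cv2.resize(im[100:240,180:330],None,fx=2.6,fy=2.6,interpolation=cv2.INTER_CUBIC)
xy=(625,0); env.reach([*xy,300],quat(xy))
cv2.imwrite('pics/L5.png',a)
sc=viewer.camera('scene');sd=viewer.camera('side')
cv2.imwrite('pics/scF.png',sc);cv2.imwrite('pics/sdF.png',sd)
def f(im,b):x,y,w,h=b;return cv2.resize(im[y:y+h,x:x+w],(395,290),interpolation=cv2.INTER_CUBIC)
cv2.imwrite('pics/F.png',np.vstack([np.hstack([f(sc,(100,150,109,80)),f(sc,(310,130,109,80))]),np.hstack([f(sd,(240,110,109,80)),f(sd,(210,260,163,120))])]))
print(env.read_state()['time_s'],env.read_state()['tool_pos'])
p=viewer.camera_params('scene');print('dish',plane(p,p['pose'],(335,213),31))
```

```text
t 29.825 87.85918675023025
31.4833 [624.9423646    1.25959914 299.75123856]
dish [[608.39058284 210.47655808]]
```

View pics/F.png

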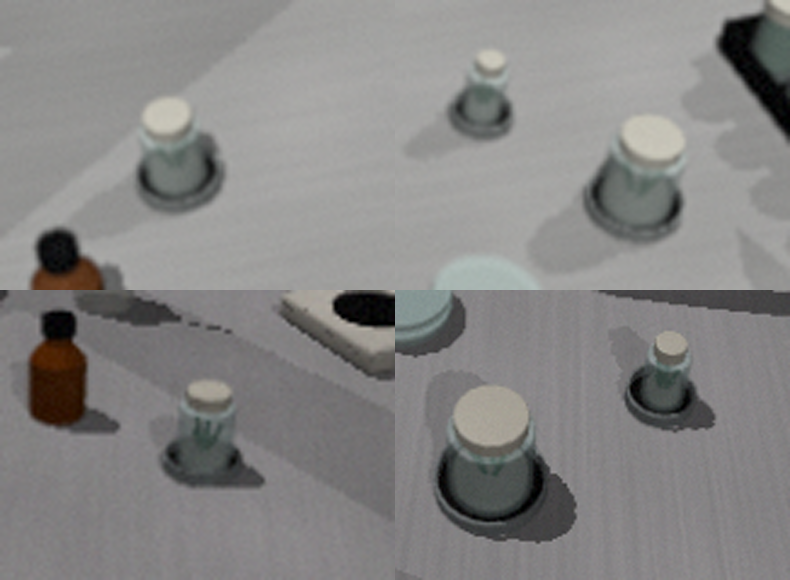

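View pics/L5.png

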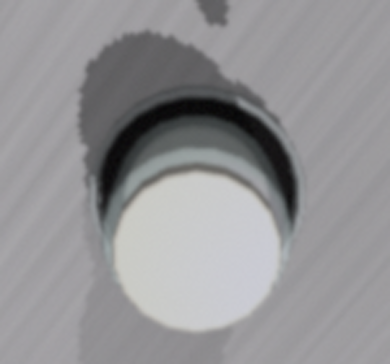

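View pics/sdF.png

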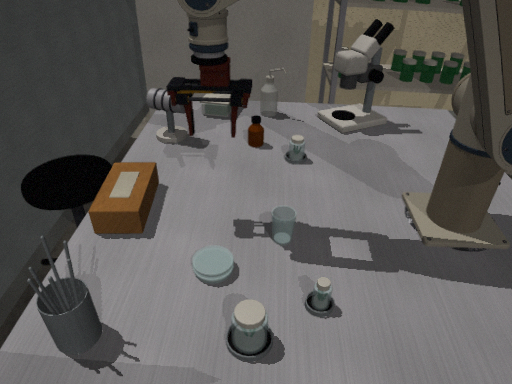

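All three jars stand upright in their rings, and the bystanders are at the same pixels as at the start. I'll do a numeric check of the cap centres before handing in.

Run:
```python
from h import *
for n in('scene','side'):
    im=cv2.imread(f'pics/{n[:2] if n=="side" else "sc"}F.png'.replace('siF','sdF'));p=viewer.camera_params(n)
    g=im.min(2); im0=cv2.imread(f'pics/{n}0.png')
    for j,h in(('L',84),('M',77),('S',70)):
        for t in (135,150,165,175):
            k,l,st,c=cv2.connectedComponentsWithStats((g>t).astype(np.uint8),connectivity=4)
            for i in range(1,k):
                w=plane(p,p['pose'],c[i],h)[0]
                if 20<st[i,4]<900 and np.hypot(*(w-S[j]))<15: print(n,j,t,st[i,4],(w-S[j]).round(1))
    for nm,(u,v) in {'scene':{'dish':(335,213),'bottle':(118,230)},'side':{'dish':(213,264),'bottle':(256,133),'open':(284,225)}}[n].items():
        A,B=[x[v-18:v+18,u-18:u+18].astype(int) for x in(im0,im)]; print(n,nm,'meandiff',np.abs(A-B).mean().round(2))
```

```text
scene L 165 174 [-1.1 -1.1]
scene L 175 142 [-0.6 -1.6]
scene M 165 93 [-2.  -1.7]
scene M 175 82 [-1.4 -1.8]
scene S 165 34 [-2.3 -0.2]
scene S 175 21 [-2. -1.]
scene dish meandiff 2.58
scene bottle meandiff 2.82
side L 135 617 [ 0.8 -0.3]
side L 150 241 [9.2 5.7]
side M 135 45 [0.4 1.9]
side S 135 102 [1.  0.7]
side dish meandiff 2.39
side bottle meandiff 3.53
side open meandiff 3.13
```

```bash
python3 -c "
from h import *
print(workorder.sign_off(), env.read_state()['time_s'])"
```

```text
the job is handed in; nothing more can be done
the job is handed in; nothing more can be done
```

All three capped jars are in the stands of their own size, and I handed the job in with the clock at about 31.5 s of the 83 s allowed. The station reports no verdict.

**Method:** I found the jars and stands in the three camera views and checked each cap from above before gripping it. Each jar was lowered slowly until the force sensor felt the floor, then released.

**Last checks:**
- **Floor contact:** each jar touched down within 0.4 mm of the floor height I expected.
- **Centring:** the caps measured within about 3 mm of the stand centres in both fixed views (limit 11 mm). One reading of the large cap, taken at a different brightness threshold from the side, gave about 11 mm. I judged it a shading artefact, because the other readings and the view from above showed the jar centred.
- **Upright:** all three jars look upright in the pictures.
- **Open jar, bottle and dishes:** they show no visible movement. Picture differences were at noise level, but the open jar was compared in the side view only.

**Known disagreement:** I estimated the medium jar's offset in the gripper from three cues that ranged from 0 to -2.5 mm. All were well inside tolerance, so I made no correction.

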